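Get the tea tin out from behind the glasses

ROBOT

A 6-joint arm with a two-finger parallel gripper is mounted at the origin on the work surface. World frame = base frame: x ahead of the robot, y to its left, z up, the work surface at z = 0. Lengths are in mm, angles in rad, forces in N, time in s.
With the tool pointing down it reaches from about 275 to 750 mm from the base axis. Payload 10.2 kg.
Tool frame: the origin (TCP) lies between the finger pads; the fingertips stand 17 mm ahead of it and the grasp point (between the pads) lies 2 mm behind it (tips_ahead is the distance from the TCP to the fingertips, in mm); z points along the fingers, y is the line along which they close (so a half turn about z gives the same grasp; the last joint's range is limited). The gripper opens to 85 mm and grips with 20 to 120 N. Pads are 22 mm wide; open, the fingers measure 114 mm over their backs; the gripper's body (76 mm by 85 mm) begins 54 mm behind the grasp point. The pads swing forward as they close: fully open they stand 13 mm farther back than shut.
Start: joints at [-1.477, 0.313, 1.498, -0, 1.331, -0.223], TCP at [163.539, -498.885, 248.294] pointing down, gripper open.
Joint ranges: [-2.94, 2.94], [-0.97, 2.17], [0.19, 2.56], [-1.23, 4.37], [0.02, 3.11], [-2.88, 2.88]. Speed limits (rad/s): [2.39, 2.39, 3.01, 3.14, 3.14, 3.14].

INTERFACE

Orientations are given as a unit quaternion [w, x, y, z].
In Python, from rig import sense, capture, finish_job, boxes_of, tips_ahead gives the robot as it stands.
- The arm moves only by the tool drive_tool, never from a script. Its argument "commands" is text: rows parted by semicolons, each of 7 numbers parted by spaces: the shift along the world's x, y, z in units of 0.1 m (1.0 is 0.1 m), then the turn, a rotation vector about the world's x, y, z in units of pi/4 rad (1.0 is pi/4 rad), then the opening in per cent of the stroke, from 0 (shut) to 100 (fully open). A call has 1 to 20 rows; each row shifts and turns the commanded pose from where the row before left it; what a row does not reach is not made up. A row lasts 1/12 s, in which the tool goes at most 41.7 mm and 7.16 degrees, less where a joint would pass 70% of its speed; a pose out of reach is approached as far as the arm can. A call with a number of a shift or a turn outside -1 to 1 is refused whole. A call with a gripper value outside its range is refused whole. The fingers move at their own pace and stop on an object; "force" is the grip in N (left out, the last holds). Time passes only in rows, so rows that do not move let the fingers close. It gives the time, the measured TCP pose, the force, the opening and the grip force at its end, in the units of the state.
- sense(): the state, without advancing time (a new reading comes with each control period).
- capture(name): name is "scene" or "top" or "wrist"; returns a dict with "pixels" (400x640x3 uint8, blue, green, red), "fov_y" (degrees; the focal length in pixels is half the picture's height over the tangent of half this angle, whatever the lens; pixels are square), "cx", "cy" (the principal point, pixels), "position" and "attitude" of the camera in the world; the wrist camera has in their place "tool_from_camera" (4x4, takes a point from camera to tool coordinates, whose origin is the TCP and whose axes are the flange's). Camera axes: x right, y down, z forward; pixel columns grow to the right and rows downward; lengths in mm; the calibration is good to about 2 mm. A picture is of the moment at which its call begins: read the wrist's pose just before it. There is no depth.
- finish_job(): hands the job in; it is judged then, once.
Trained networks look in a picture, given as the dict that the camera call returned (one of the last four; its "shot" number tells which), for a name from the list of things; names that differ only in an ending like _2 or _b are one class to them, and where a whole thing is asked for, a point or a joint stands for the part that bears it (a point fixed in the world has none). Each returns a list of dicts, best first, with "confidence" (0 to 1); they miss things now and then, are a little off and sometimes report something else, mostly with a low value. They report only what shows in the picture. A call takes as long as a camera call. They do not tell look-alikes from the thing itself.
- boxes_of(picture, name): "position" ([column, row] in pixels, amid what is visible of it).
The state is a dict: "time_s": time; "joints": joint angles; "dq": joint speeds; "tau": joint torques, N m; "eef_pos": TCP position; "ee_rot": TCP orientation; "force": force on the tool from outside, world axes, zero at the start; "wrist_torque": the same for the moment, N m; "grip_width": opening from 0.0 (shut) to 1.0 (fully open); "grip_force": force on a finger pad.
Only numpy, scipy, OpenCV 4.12 (cv2) and the standard library are available. Lean on these libraries where they do the work, as an engineer would, in place of code of your own. Each camera call takes 0.05 s, during which the arm holds its last target. There are 200 camera calls.

TASK

The low tea tin at the back of the wooden tea board is boxed in by the two glasses. First stand both glasses on the aluminium side tray, then fetch the tin and set it in the middle of the round cork coaster, ready for refilling, and last put each glass back in the middle of its own steel saucer: the wide glass on the large saucer, the slim glass on the small one. Keep everything upright, set the glasses down gently, and leave the honey jar and the milk jug where they are.

Things in the scene. Friction and masses are not known exactly. Their poses are not given: they have to be found in the camera images.
- wide_glass: The lower, wider clear drinking glass: straight-sided open cylinder, 64 mm outer diameter, 85 mm tall, wall 3 mm, about 160 g. Origin at the centre of its underside, z up. Starts on the large saucer.
- slim_glass: The taller, slimmer clear drinking glass: straight-sided open cylinder, 50 mm outer diameter, 115 mm tall, wall 3 mm, about 160 g. Origin at the centre of its underside, z up. Starts on the small saucer.
- tea_tin: Low round steel tea tin with a flush wooden lid (the lid does not come off), 60 mm diameter, 42 mm tall, about 150 g. Origin at the centre of its underside, z up. Starts on the wooden tea board behind the two saucers (farther from the robot), about 90 mm from each glass's axis.
- wide_saucer: Large steel saucer, flat disc of 110 mm diameter, fixed on the front left or front right of the wooden tea board (a fixed board 180 x 260 mm, 8 mm thick). Origin at the centre of its underside; its flat top, where a glass stands, is 6 mm above the origin.
- small_saucer: Small steel saucer, flat disc of 84 mm diameter, fixed on the tea board beside the large one, their centres 132 mm apart. Origin at the centre of its underside; its flat top is 6 mm above the origin. It and the large saucer swap places between starts.
- side_tray: Fixed aluminium tray on the ledge, to the left or the right of the tea board: outside 240 mm along its x axis, 150 mm along its y axis, rim 12 mm high, walls and floor 4 mm thick. Origin at the centre of its underside, so the inner floor is 4 mm above it. Room for both glasses side by side along its x axis.
- coaster: Fixed round cork coaster on the ledge, on the other side of the tea board from the tray: 100 mm diameter, 5 mm thick, origin at the centre of its underside, its top 5 mm above it.
- honey_jar: Small amber glass honey jar with a brass cap, 44 mm diameter, 50 mm tall, loose, on the tea board about 105 mm to the left of the tin. Origin at the centre of its underside. To be left alone.
- milk_jug: White ceramic milk jug, 68 mm at the widest, 75 mm tall, with a handle, loose, standing at the back left of the ledge. Origin at the centre of its underside. To be left alone. Along the back edge of the ledge, beyond the tea board, stand a turquoise teapot (140 mm tall), a kettle (230 mm, left), a tea dispenser (245 mm, right) and a biscuit tin (52 mm, right); a teaspoon lies near the robot. None of them is part of the job.
Mind the look-alikes: they are no part of the job. What is shaped like the tea_tin but black or red is not meant. What is shaped like the wide_glass but red or yellow is not meant.

How it is judged (in metres and radians):
On the way, in this order (a step that is already met when the one before it is completed fails the run):
1. both glasses stand upright and released on the side tray, the tea tin not yet taken from its place (x of wide_glass in the frame of side_tray between -0.1 and 0.1 m and y of wide_glass in the frame of side_tray between -0.06 and 0.06 m and z of each of wide_glass, slim_glass in the frame of side_tray below 0.01 m and angle between each of wide_glass, slim_glass's own z axis and vertical below 0.15 rad and linear speed of each of wide_glass, slim_glass below 0.02 m/s and contact force between the fingers and wide_glass below 0.3 N and x of slim_glass in the frame of side_tray between -0.1 and 0.1 m and y of slim_glass in the frame of side_tray between -0.06 and 0.06 m and contact force between the fingers and slim_glass below 0.3 N and distance of tea_tin from where it was at the start of the episode below 0.03 m), for 0.2 s.
2. the tea tin stands released on the coaster while both glasses are still on the side tray (horizontal distance between tea_tin and coaster below 0.015 m and z of tea_tin in the frame of coaster below 0.01 m and angle between each of tea_tin, wide_glass, slim_glass's own z axis and vertical below 0.15 rad and linear speed of each of tea_tin, wide_glass, slim_glass below 0.02 m/s and contact force between the fingers and tea_tin below 0.3 N and x of wide_glass in the frame of side_tray between -0.1 and 0.1 m and y of wide_glass in the frame of side_tray between -0.06 and 0.06 m and z of each of wide_glass, slim_glass in the frame of side_tray below 0.01 m and contact force between the fingers and wide_glass below 0.3 N and x of slim_glass in the frame of side_tray between -0.1 and 0.1 m and y of slim_glass in the frame of side_tray between -0.06 and 0.06 m and contact force between the fingers and slim_glass below 0.3 N), for 0.2 s.
At the end, for the whole second after the job is handed in: The tea tin stands upright on the coaster, centred within 15 mm; the wide glass stands upright on the large saucer and the slim glass on the small saucer, each centred within 12 mm; all three released and at rest (horizontal distance between tea_tin and coaster below 0.015 m and z of tea_tin in the frame of coaster below 0.01 m and angle between each of tea_tin, wide_glass, slim_glass's own z axis and vertical below 0.15 rad and linear speed of each of tea_tin, wide_glass, slim_glass below 0.02 m/s and contact force between the fingers and tea_tin below 0.3 N and horizontal distance between wide_glass and wide_saucer below 0.012 m and z of wide_glass in the frame of wide_saucer below 0.011 m and contact force between the fingers and wide_glass below 0.3 N and horizontal distance between slim_glass and small_saucer below 0.012 m and z of slim_glass in the frame of small_saucer below 0.011 m and contact force between the fingers and slim_glass below 0.3 N); the robot touches nothing.
It fails at once if the honey jar is shifted by more than 25 mm or tipped over (distance of honey_jar from where it was at the start of the episode above 0.025 m or angle between honey_jar's own z axis and vertical above 0.4 rad).
It fails at once if the milk jug is shifted by more than 25 mm or tipped over (distance of milk_jug from where it was at the start of the episode above 0.025 m or angle between milk_jug's own z axis and vertical above 0.4 rad).
It fails at once if a glass or the tin is tipped by more than about 40 degrees (angle between any of wide_glass, slim_glass, tea_tin's own z axis and vertical above 0.7 rad).
It fails at once if a glass is banged down on a saucer or the tray (more than 45 N) (contact force between any of wide_glass, slim_glass and wide_saucer above 45 N or contact force between any of wide_glass, slim_glass and small_saucer above 45 N or contact force between any of wide_glass, slim_glass and side_tray above 45 N).
It also fails if it takes over 139 s, if anything falls off the work surface, if the arm or the gripper's body presses on something with over 40 N, if the wrist force passes 120 N, or if a joint passes its speed limit or range.

## Working session

There is one attempt and no reset: what is moved stays moved. The work goes in short steps, Python scripts to look and compute and a tool call to move; the robot and the scene stay as the last step left them, time stands still between calls to the robot, and variables do not carry over. Pictures are saved under pics/ and viewed, at most 14 in all, crops included, and the job is handed in when it is done.

Besides the shell and the picture viewer there is one more tool, called after "Request:" in YAML: its name, and indented under it one key for each argument. drive_tool: Moves the arm, as the interface text tells. Shifts and turns lie within -1 to 1; 1 stands for 0.1 m of shift or pi/4 rad of turn. Its arguments: {"type":"object","properties":{"commands":{"type":"string"},"force":{"type":"number"}},"required":["commands"]}

```bash
mkdir -p pics; ls; cat > h.py <<'E'
import numpy as np, cv2
from rig import sense, capture, finish_job, boxes_of
from scipy.spatial.transform import Rotation as R
def cam(p):
    f=200/np.tan(np.radians(p["fov_y"])/2)
    if "position" in p:
        a=np.array(p["attitude"],float)
        M=a if a.shape==(3,3) else R.from_quat(a[[1,2,3,0]]).as_matrix()
        return f,M,np.array(p["position"])
    s=p["state"]; q=np.array(s["ee_rot"]); M=R.from_quat(q[[1,2,3,0]]).as_matrix()
    T=np.array(p["tool_from_camera"]); return f,M@T[:3,:3],M@T[:3,3]+np.array(s["eef_pos"])
def cap(n):
    s=sense(); p=capture(n)
    if n=="wrist": p["state"]=s
    return p
def ray(p,uv,z):
    f,M,o=cam(p); d=M@np.array([(uv[0]-p["cx"])/f,(uv[1]-p["cy"])/f,1]); return o+d*(z-o[2])/d[2]
def proj(p,X):
    f,M,o=cam(p); c=M.T@(np.array(X)-o); return p["cx"]+f*c[0]/c[2],p["cy"]+f*c[1]/c[2]
E
python3 - <<'E'
from h import *
print(sense())
Z=dict(wide_glass=55,slim_glass=70,tea_tin=40,wide_saucer=14,small_saucer=14,side_tray=5,coaster=5,honey_jar=30,milk_jug=40)
ims=[]
for n in("scene","top"):
    p=cap(n); cv2.imwrite(f"pics/{n}0.png",p["pixels"]); print(n,p["fov_y"],p["position"],p["attitude"])
    for k,z in Z.items():
        print(k,[(round(b["confidence"],2),np.round(b["position"]).tolist(),np.round(ray(p,b["position"],z)[:2]).tolist()) for b in boxes_of(p,k)[:4]])
E
```

```text
pics
{'time_s': 0.0, 'joints': array([-1.47737564e+00,  3.13474640e-01,  1.49847088e+00, -3.53024476e-05,
        1.33101036e+00, -2.23420441e-01]), 'dq': array([ 0.00152508,  0.00028684, -0.00109426, -0.00167046,  0.00046642,
        0.00045535]), 'tau': array([ 8.13736006e-04, -4.12263787e+01, -2.59748018e+01, -1.00664781e-04,
        4.02790611e-03,  2.84350484e-06]), 'eef_pos': array([ 163.51868398, -498.62141161,  247.70973632]), 'ee_rot': array([-6.81288179e-04,  9.87476792e-01,  1.57762859e-01,  2.71665015e-05]), 'force': array([-0.08667063, -0.19321728, -0.04726008]), 'wrist_torque': array([-0.05827661,  0.00997191,  0.02174691]), 'grip_force': 0.0, 'grip_width': 0.9942654536435784}
scene 52.246243783772954 [1174.96096484  159.33525194  907.97998804] [-0.19313592  0.5832223   0.74841265 -0.24985749]
wide_glass [(0.87, [322.0, 167.0], [434.0, -12.0]), (0.73, [307.0, 200.0], [555.0, -22.0]), (0.73, [262.0, 178.0], [512.0, -162.0]), (0.34, [308.0, 216.0], [604.0, -7.0])]
slim_glass [(0.83, [357.0, 202.0], [542.0, 108.0])]
tea_tin [(0.95, [256.0, 213.0], [618.0, -144.0]), (0.94, 
[... 342 characters left out ...]
(0.92, [402.0, 273.0], [698.0, 247.0])]
top 49.430743330354446 [ 396.5609561     2.00299746 1117.7596247 ] [ 0.05248087 -0.70350568  0.70647418 -0.05674289]
wide_glass [(0.84, [379.0, 228.0], [493.0, -151.0]), (0.8, [321.0, 255.0], [427.0, -9.0]), (0.65, [326.0, 200.0], [563.0, -22.0])]
slim_glass [(0.65, [271.0, 201.0], [560.0, 114.0])]
tea_tin [(0.73, [374.0, 185.0], [602.0, -143.0]), (0.65, [369.0, 143.0], [712.0, -133.0]), (0.58, [301.0, 176.0], [627.0, 40.0])]
wide_saucer [(0.59, [317.0, 210.0], [542.0, 0.0])]
small_saucer []
side_tray [(0.69, [189.0, 231.0], [491.0, 328.0])]
coaster [(0.72, [440.0, 229.0], [493.0, -313.0])]
honey_jar [(0.84, [255.0, 171.0], [642.0, 159.0])]
milk_jug []
```

```bash
python3 - <<'E'
import cv2
a=cv2.imread("pics/top0.png")[110:290,150:480]; cv2.imwrite("pics/top0c.png",cv2.resize(a,None,fx=2.4,fy=2.4,interpolation=cv2.INTER_CUBIC))
a=cv2.imread("pics/scene0.png")[130:310,190:490]; cv2.imwrite("pics/scene0c.png",cv2.resize(a,None,fx=2.6,fy=2.6,interpolation=cv2.INTER_CUBIC))
E
```

```text
(no output)
```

View pics/top0c.png

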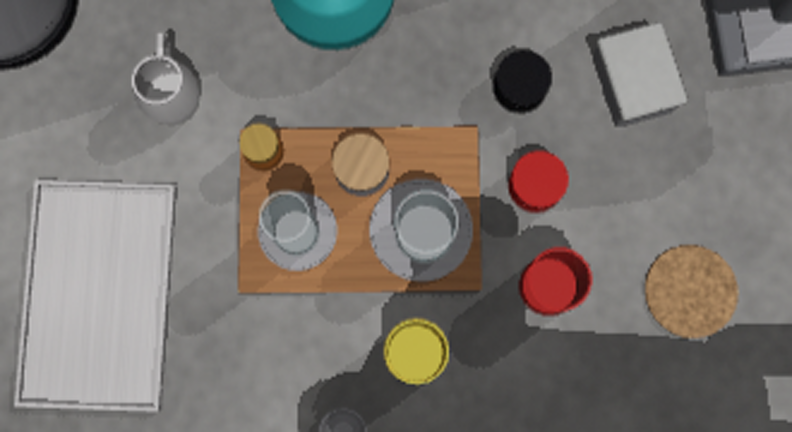

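View pics/scene0c.png

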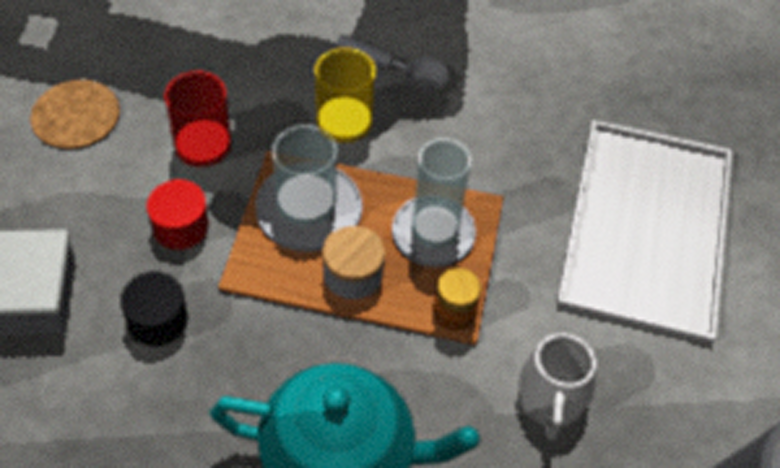

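The top view (crop ×2.4, offset 150,110) shows three wide-glass shapes: clear on the large saucer at (326,200), red at (379,228) and yellow at (321,255). Only the clear one fits. There are three tin shapes: wooden lid on the board at (301,176), red at (374,185) and black at (369,143). Only the wooden-lid one on the board fits, and the crops confirm both. The tray is on the left, the coaster on the right, and the large saucer is the right one. I'll move to a close view above the board.

Request:
drive_tool:
  commands: "0.17 0.24 0.07 0 0 -0.02 100;0.17 0.24 0.07 0 0 -0.02 100;0.17 0.24 0.07 0 0 -0.02 100;0.17 0.24 0.07 0 0 -0.02 100;0.17 0.24 0.07 0 0 -0.02 100;0.17 0.24 0.07 0 0 -0.02 100;0.17 0.24 0.07 0 0 -0.02 100;0.17 0.24 0.07 0 0 -0.02 100;0.17 0.24 0.07 0 0 -0.02 100;0.17 0.24 0.07 0 0 -0.02 100;0.17 0.24 0.07 0 0 -0.02 100;0.17 0.24 0.07 0 0 -0.02 100;0.17 0.24 0.07 0 0 -0.02 100;0.17 0.24 0.07 0 0 -0.02 100;0.17 0.24 0.07 0 0 -0.02 100;0.17 0.24 0.07 0 0 -0.02 100;0.17 0.24 0.07 0 0 -0.02 100;0.17 0.24 0.07 0 0 -0.02 100;0.17 0.24 0.07 0 0 -0.02 100;0 0 0 0 0 -0.02 100"

```text
time_s: 2.67
eef_pos: [488.3, -39.7, 382.2]
ee_rot: [-0.0, 1.0, 0.003, 0.001]
force: [0.6, 0.3, 0.8]
grip_width: 1.001
grip_force: 0.0
```

```bash
python3 - <<'E'
from h import *
p=cap("wrist"); cv2.imwrite("pics/w1.png",p["pixels"]); print(p["state"]["eef_pos"],p["state"]["ee_rot"]); print(np.round(p["tool_from_camera"],3),p["fov_y"])
Z=dict(wide_glass=55,slim_glass=70,tea_tin=40,wide_saucer=14,small_saucer=14,honey_jar=30)
for k,z in Z.items():
    print(k,[(round(b["confidence"],2),np.round(b["position"]).tolist(),np.round(ray(p,b["position"],z)[:2]).tolist()) for b in boxes_of(p,k)[:4]])
t=cap("top"); c=lambda u,v:(150+u/2.4,110+v/2.4)
print("saucers",ray(t,c(421,230),14),ray(t,c(297,232),14),"coaster",ray(t,c(692,292),5),"tin",ray(t,c(361,161),50))
print("tray",[np.round(ray(t,c(*x),12)[:2]) for x in((37,180),(174,184),(158,409),(15,404))])
cv2.imwrite("pics/w1.png",p["pixels"])
E
```

```text
[488.33513324 -39.66181471 382.20236922] [-2.86602360e-04  9.99995170e-01  2.91114310e-03  1.05038529e-03]
[[ 1.0000e-03 -9.6200e-01 -2.7200e-01  6.8133e+01]
 [ 1.0000e+00  0.0000e+00  1.0000e-03  7.0800e-01]
 [-1.0000e-03 -2.7200e-01  9.6200e-01 -1.2496e+02]
 [ 0.0000e+00  0.0000e+00  0.0000e+00  1.0000e+00]] 63.32026187953659
wide_glass [(0.8, [303.0, 207.0], [426.0, -16.0]), (0.55, [405.0, 162.0], [493.0, -159.0])]
slim_glass [(0.9, [198.0, 116.0], [553.0, 119.0])]
tea_tin [(0.87, [259.0, 63.0], [622.0, 42.0]), (0.76, [398.0, 80.0], [601.0, -145.0])]
wide_saucer [(0.88, [304.0, 89.0], [591.0, -16.0]), (0.21, [262.0, 63.0], [625.0, 43.0])]
small_saucer [(0.81, [233.0, 109.0], [563.0, 88.0])]
honey_jar [(0.63, [178.0, 48.0], [641.0, 152.0])]
saucers [554.17873828 -20.33843793  14.        ] [552.52951613 112.13410292  14.        ] coaster [ 487.37013492 -309.94996891    5.        ] tin [622.08769591  42.58492125  50.        ]
tray [array([610., 393.]), array([606., 245.]), array([367., 255.]), array([373., 404.])]
```

View pics/w1.png

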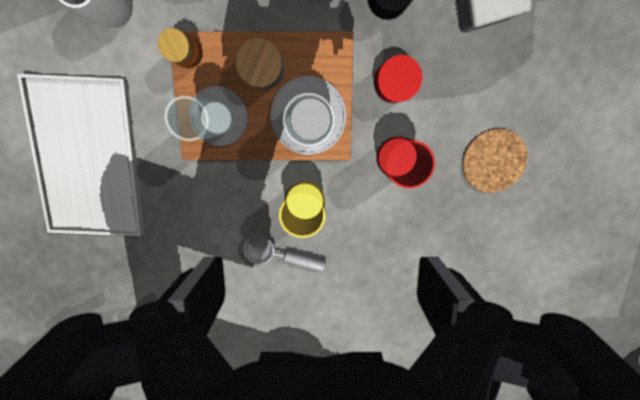

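The wrist view shows the slim glass rim at (187,118), the wide glass base at (310,118), the small saucer at (218,117), the coaster at (495,160) and the tin lid at (259,63). I'll cross-check these against the top view.

```bash
python3 - <<'E'
from h import *
p=cap("wrist")
for n,u,z in(("slim rim",(186.5,118.5),129),("wide rim",(309,123),99),("wsauc",(311,116),14),("ssauc",(217.5,115.5),14),("coaster",(495,160.5),5),("tin",(259,62.5),50),("slim base",(218,116),17),("wide base",(309,117),17)): print(n,np.round(ray(p,u,z)[:2],1))
t=cap("top");c=lambda u,v:(150+u/2.4,110+v/2.4)
print("top slim rim",ray(t,c(285,217),129)[:2],"wide rim",ray(t,c(426,221),99)[:2],"bases",ray(t,c(295,228),17)[:2],ray(t,c(425,232),17)[:2])
E
```

```text
slim rim [548.6 106.2]
wide rim [543.2 -30.4]
wsauc [550.8 -30.5]
ssauc [551.2 106.2]
coaster [ 484.9 -314.5]
tin [618.   35.7]
slim base [550.5 104.6]
wide base [549.4 -27.7]
top slim rim [550.84848438 112.32722049] wide rim [551.00475718 -23.62008714] bases [556.41902736 114.0148299 ] [551.58060446 -24.52736323]
```

Request:
drive_tool:
  commands: "0.062 0.149 -0.18 0 0 -0.007 100;0.062 0.149 -0.18 0 0 0 100;0.062 0.149 -0.18 0 0 0 100;0.062 0.149 -0.18 0 0 0 100;0.062 0.149 -0.18 0 0 0 100;0.062 0.149 -0.18 0 0 0 100;0.062 0.149 -0.18 0 0 0 100;0.062 0.149 -0.18 0 0 0 100;0.062 0.149 -0.18 0 0 0 100;0.062 0.149 -0.18 0 0 0 100;0 0 0 0 0 0 100;0 0 0 0 0 0 100"

```text
time_s: 4.17
eef_pos: [548.3, 106.1, 200.8]
ee_rot: [0.0, 1.0, -0.001, -0.001]
force: [0.2, -0.3, 0.8]
grip_width: 1.0
grip_force: 0.0
```

```bash
python3 - <<'E'
from h import *
p=cap("wrist"); i=p["pixels"].copy()
for y0 in (105,109,113):
  print(np.round(proj(p,(550,y0,129)),0))
for th in np.linspace(0,6.28,60):
    for c,r,z,col in(((550,109),25,129,(0,0,255)),((550,-27),32,99,(0,0,255)),((552,109),42,14,(0,255,0)),((552,-25),55,14,(0,255,0))):
        u=proj(p,(c[0]+r*np.cos(th),c[1]+r*np.sin(th),z))
        if abs(u[0])<2000 and abs(u[1])<2000: cv2.circle(i,(int(u[0]),int(u[1])),1,col,-1)
cv2.imwrite("pics/w2.png",i); print(p["state"]["eef_pos"])
E
```

```text
[321. 221.]
[315. 221.]
[308. 221.]
[548.2672588  106.1245848  200.82777444]
```

View pics/w2.png

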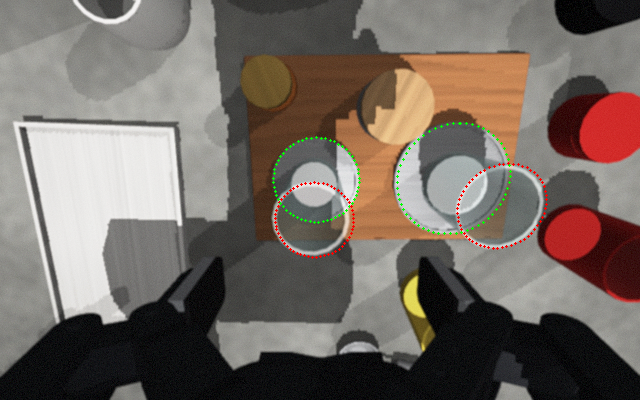

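The overlay fits: the small saucer is centred at (317,180) px, the slim rim at (313,218), and the wide glass and large saucer match too. I'll descend on the slim glass.

Request:
drive_tool:
  commands: "0.01 0.03 -0.1 0 0 0 100;0 0 -0.15 0 0 0 100;0 0 -0.15 0 0 0 100;0 0 -0.15 0 0 0 100;0 0 -0.15 0 0 0 100;0 0 -0.15 0 0 0 100;0 0 -0.15 0 0 0 100;0 0 -0.1 0 0 0 100;0 0 -0.05 0 0 0 100;0 0 0 0 0 0 100"

```text
time_s: 5.05
eef_pos: [549.3, 108.8, 85.7]
ee_rot: [0.0, 1.0, -0.002, -0.0]
force: [-0.4, -0.2, 0.0]
grip_width: 0.999
grip_force: 0.0
```

Request:
drive_tool:
  commands: "0 0 0 0 0 0 50;0 0 0 0 0 0 50;0 0 0 0 0 0 50;0 0 0 0 0 0 50;0 0 0 0 0 0 40;0 0 0 0 0 0 40;0 0 0 0 0 0 40;0 0 0 0 0 0 40;0 0 0 0 0 0 40"
  force: 25

```text
time_s: 5.8
eef_pos: [550.1, 109.3, 87.1]
ee_rot: [-0.0, 1.0, -0.001, 0.001]
force: [1.4, 2.4, 6.2]
grip_width: 0.59
grip_force: 19.3
```

Request:
drive_tool:
  commands: "0 0 0.05 0 0 0 40;0 0 0.1 0 0 0 40;0 0 0.15 0 0 0 40;0 0 0.15 0 0 0 40;0 0 0.15 0 0 0 40;0 0 0.1 0 0 0 40;0 0 0.05 0 0 0 40;0 0 0 0 0 0 40;0 0.06 0 0 0 0 40;0 0.14 0 0 0 0 40;-0.01 0.2 0 0 0 0 40;-0.01 0.25 0 0 0 0 40;-0.01 0.25 0 0 0 0 40;-0.01 0.25 0 0 0 0 40;-0.01 0.25 0 0 0 0 40;-0.01 0.25 0 0 0 0 40;-0.01 0.2 0 0 0 0 40;0 0.15 0 0 0 0 40;0 0.08 0 0 0 0 40;0 0.02 0 0 0 0 40"

```text
time_s: 7.47
eef_pos: [541.9, 320.3, 160.2]
ee_rot: [0.0, 1.0, -0.001, -0.001]
force: [0.5, 0.3, -0.9]
grip_width: 0.588
grip_force: 20.0
```

Request:
drive_tool:
  commands: "0 0 0 0 0 0 40;0 0 0 0 0 0 40;0 0 0 0 0 0 40"

```text
time_s: 7.72
eef_pos: [542.7, 318.3, 161.2]
ee_rot: [0.0, 1.0, -0.002, -0.0]
force: [1.3, -0.5, -1.1]
grip_width: 0.59
grip_force: 20.0
```

```bash
python3 - <<'E'
from h import *
p=cap("wrist"); i=p["pixels"]; t=cap("top")["pixels"]
cv2.imwrite("pics/w3.png",np.vstack([cv2.resize(i,(480,300)),cv2.resize(t[110:290,150:438],(480,300))])); print(p["state"]["eef_pos"],p["state"]["force"])
E
```

```text
[542.71371613 318.26878041 161.21146079] [ 1.28811412 -0.49383093 -1.0596188 ]
```

View pics/w3.png

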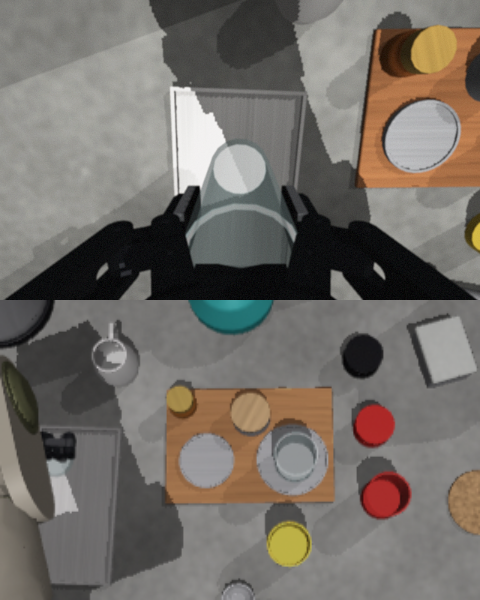

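The slim glass is held upright over the middle of the tray, with its base at about (240,168) in the upper half. I'll lower it gently.

Request:
drive_tool:
  commands: "0 0 -0.06 0 0 0 40;0 0 -0.12 0 0 0 40;0 0 -0.15 0 0 0 40;0 0 -0.15 0 0 0 40;0 0 -0.12 0 0 0 40;0 0 -0.08 0 0 0 40;0 0 -0.04 0 0 0 40;0 0 -0.02 0 0 0 40;0 0 -0.02 0 0 0 40;0 0 -0.02 0 0 0 40;0 0 0 0 0 0 40"

```text
time_s: 8.73
eef_pos: [542.6, 319.2, 83.4]
ee_rot: [-0.0, 1.0, -0.001, 0.0]
force: [0.4, 0.0, -0.9]
grip_width: 0.589
grip_force: 20.0
```

Request:
drive_tool:
  commands: "0 0 -0.02 0 0 0 40;0 0 -0.02 0 0 0 40;0 0 0 0 0 0 40"

```text
time_s: 8.98
eef_pos: [542.4, 319.1, 79.0]
ee_rot: [0.0, 1.0, -0.001, -0.0]
force: [-1.5, -0.3, -0.9]
grip_width: 0.594
grip_force: 20.0
```

Request:
drive_tool:
  commands: "0 0 -0.01 0 0 0 40;0 0 -0.01 0 0 0 40;0 0 0 0 0 0 40;0 0 0 0 0 0 40"

```text
time_s: 9.32
eef_pos: [542.6, 319.1, 77.3]
ee_rot: [-0.0, 1.0, -0.001, 0.0]
force: [-0.9, -0.1, -1.2]
grip_width: 0.59
grip_force: 20.0
```

Request:
drive_tool:
  commands: "0 0 -0.01 0 0 0 40;0 0 -0.01 0 0 0 40;0 0 0 0 0 0 40"

```text
time_s: 9.57
eef_pos: [543.0, 319.6, 76.8]
ee_rot: [-0.001, 1.0, -0.001, 0.001]
force: [-2.6, 0.2, 8.6]
grip_width: 0.594
grip_force: 18.8
```

Contact. Release, rise, and go over to the wide glass.

Request:
drive_tool:
  commands: "0 0 0 0 0 0 75;0 0 0 0 0 0 100;0 0 0 0 0 0 100;0 0 0 0 0 0 100;0 0 0.05 0 0 0 100;0 0 0.1 0 0 0 100;0 0 0.2 0 0 0 100;0 0 0.25 0 0 0 100;0 0 0.25 0 0 0 100;0 0 0.25 0 0 0 100;0 0 0.1 0 0 0 100;0 -0.1 0 0 0 0 100;0 -0.2 0 0 0 0 100;0.01 -0.35 0 0 0 0 100;0.01 -0.35 0 0 0 0 100;0.01 -0.35 0 0 0 0 100;0.01 -0.35 0 0 0 0 100;0.01 -0.35 0 0 0 0 100;0.01 -0.35 0 0 0 0 100;0.01 -0.35 0 0 0 0 100"

```text
time_s: 11.23
eef_pos: [548.4, 41.9, 193.8]
ee_rot: [-0.0, 1.0, -0.002, -0.001]
force: [1.2, 0.1, -0.4]
grip_width: 0.997
grip_force: 0.0
```

Request:
drive_tool:
  commands: "0 -0.3 0 0 0 0 100;0 -0.25 0 0 0 0 100;0 -0.1 0 0 0 0 100;0 -0.05 0 0 0 0 100;0 0 0 0 0 0 100;0 0 0 0 0 0 100"

```text
time_s: 11.73
eef_pos: [549.3, -25.0, 194.8]
ee_rot: [-0.0, 1.0, -0.001, -0.0]
force: [0.3, -0.1, 0.1]
grip_width: 1.001
grip_force: 0.0
```

```bash
python3 - <<'E'
from h import *
p=cap("wrist"); i=p["pixels"].copy()
for th in np.linspace(0,6.28,60):
    for c,r,z,col in(((550,-27),32,99,(0,0,255)),((552,109),42,14,(0,255,0)),((552,-25),55,14,(0,255,0))):
        u=proj(p,(c[0]+r*np.cos(th),c[1]+r*np.sin(th),z))
        if abs(u[0])<2000 and abs(u[1])<2000: cv2.circle(i,(int(u[0]),int(u[1])),1,col,-1)
cv2.imwrite("pics/w4.png",i); print(p["state"]["eef_pos"])
E
```

```text
[549.2869777  -25.04818174 194.82516173]
```

View pics/w4.png

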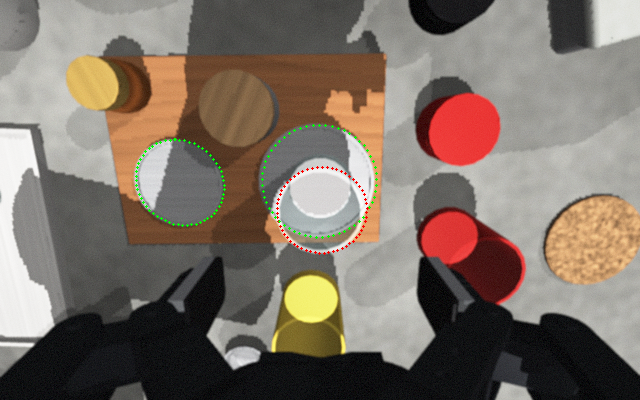

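The overlay sits on the clear glass rim (320,208) and both saucers. I'll descend with a 2 mm y correction.

Request:
drive_tool:
  commands: "0.01 -0.02 -0.1 0 0 0 100;0 0 -0.15 0 0 0 100;0 0 -0.15 0 0 0 100;0 0 -0.15 0 0 0 100;0 0 -0.15 0 0 0 100;0 0 -0.15 0 0 0 100;0 0 -0.15 0 0 0 100;0 0 -0.13 0 0 0 100;0 0 -0.08 0 0 0 100;0 0 -0.04 0 0 0 100;0 0 0 0 0 0 100"

```text
time_s: 12.7
eef_pos: [550.2, -27.4, 69.4]
ee_rot: [-0.0, 1.0, -0.001, -0.001]
force: [0.9, -0.2, 1.1]
grip_width: 1.001
grip_force: 0.0
```

Request:
drive_tool:
  commands: "0 0 0 0 0 0 65;0 0 0 0 0 0 65;0 0 0 0 0 0 65;0 0 0 0 0 0 65;0 0 0 0 0 0 55;0 0 0 0 0 0 55;0 0 0 0 0 0 55;0 0 0 0 0 0 55;0 0 0 0 0 0 55"
  force: 25

```text
time_s: 13.45
eef_pos: [551.1, -27.8, 71.3]
ee_rot: [0.0, 1.0, -0.001, 0.001]
force: [-0.8, 1.8, 6.1]
grip_width: 0.749
grip_force: 28.4
```

Request:
drive_tool:
  commands: "0 0 0.05 0 0 0 55;0 0 0.1 0 0 0 55;0 0 0.15 0 0 0 55;0 0 0.15 0 0 0 55;0 0 0.15 0 0 0 55;0 0 0.1 0 0 0 55;0 0 0.05 0 0 0 55;0 0 0 0 0 0 55;-0.02 0.06 0 0 0 0 55;-0.05 0.14 0 0 0 0 55;-0.07 0.21 0 0 0 0 55;-0.09 0.26 0 0 0 0 55;-0.1 0.29 0 0 0 0 55;-0.1 0.29 0 0 0 0 55;-0.1 0.29 0 0 0 0 55;-0.1 0.29 0 0 0 0 55;-0.1 0.29 0 0 0 0 55;-0.1 0.29 0 0 0 0 55;-0.1 0.29 0 0 0 0 55;-0.1 0.29 0 0 0 0 55"

```text
time_s: 15.12
eef_pos: [445.5, 273.1, 144.6]
ee_rot: [0.0, 1.0, -0.001, -0.001]
force: [0.6, 1.0, -1.0]
grip_width: 0.745
grip_force: 28.2
```

Request:
drive_tool:
  commands: "-0.08 0.25 0 0 0 0 55;-0.05 0.16 0 0 0 0 55;-0.03 0.09 0 0 0 0 55;-0.01 0.04 0 0 0 0 55;0 0 0 0 0 0 55;0 0 0 0 0 0 55;0 0 0 0 0 0 55"

```text
time_s: 15.7
eef_pos: [430.8, 324.3, 145.2]
ee_rot: [0.0, 1.0, -0.002, -0.0]
force: [0.6, -0.3, -1.7]
grip_width: 0.752
grip_force: 28.3
```

```bash
python3 - <<'E'
from h import *
p=cap("wrist"); cv2.imwrite("pics/w5.png",p["pixels"]); print(p["state"]["eef_pos"])
E
```

```text
[430.79105717 324.31574112 145.16924448]
```

View pics/w5.png

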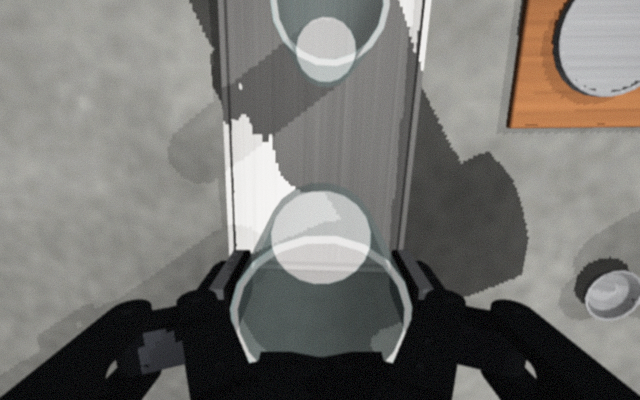

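The slim glass stands on the tray at (326,50), and the wide glass hangs over the tray's near half with its base at (320,237). I'll lower it.

Request:
drive_tool:
  commands: "0 0 -0.06 0 0 0 55;0 0 -0.12 0 0 0 55;0 0 -0.15 0 0 0 55;0 0 -0.15 0 0 0 55;0 0 -0.12 0 0 0 55;0 0 -0.08 0 0 0 55;0 0 -0.04 0 0 0 55;0 0 -0.02 0 0 0 55;0 0 -0.02 0 0 0 55;0 0 -0.02 0 0 0 55;0 0 -0.02 0 0 0 55;0 0 0 0 0 0 55"

```text
time_s: 16.75
eef_pos: [430.5, 325.1, 65.2]
ee_rot: [-0.0, 1.0, -0.001, 0.0]
force: [0.5, 0.7, -2.8]
grip_width: 0.745
grip_force: 28.3
```

Request:
drive_tool:
  commands: "0 0 -0.01 0 0 0 55;0 0 -0.01 0 0 0 55;0 0 -0.01 0 0 0 55;0 0 0 0 0 0 55"

```text
time_s: 17.08
eef_pos: [430.5, 325.1, 62.2]
ee_rot: [0.0, 1.0, -0.001, -0.0]
force: [-0.6, 0.5, -2.3]
grip_width: 0.748
grip_force: 28.3
```

Request:
drive_tool:
  commands: "0 0 -0.01 0 0 0 55;0 0 -0.01 0 0 0 55;0 0 0 0 0 0 55"

```text
time_s: 17.33
eef_pos: [430.6, 325.2, 61.3]
ee_rot: [-0.0, 1.0, -0.001, 0.0]
force: [-3.9, -1.8, 8.9]
grip_width: 0.747
grip_force: 28.9
```

Request:
drive_tool:
  commands: "0 0 0 0 0 0 85;0 0 0 0 0 0 100;0 0 0 0 0 0 100;0 0 0 0 0 0 100;0 0 0.05 0 0 0 100;0 0 0.1 0 0 0 100;0 0 0.2 0 0 0 100;0 0 0.25 0 0 0 100;0 0 0.25 0 0 0 100;0 0 0.25 0 0 0 100;0 0 0.2 0 0 0 100;0 0 0.1 0 0 0 100;0.07 -0.1 0 0 0 0 100;0.13 -0.2 0 0 0 0 100;0.2 -0.3 0 0 0 0 100;0.2 -0.3 0 0 0 0 100;0.2 -0.3 0 0 0 0 100;0.2 -0.3 0 0 0 0 100;0.2 -0.3 0 0 0 0 100;0.2 -0.3 0 0 0 0 100"

```text
time_s: 19.0
eef_pos: [571.0, 112.5, 198.9]
ee_rot: [0.0, 1.0, -0.002, -0.001]
force: [0.8, 0.6, -0.1]
grip_width: 1.002
grip_force: 0.0
```

Request:
drive_tool:
  commands: "0.2 -0.3 0 0 0 0 100;0.16 -0.24 0 0 0 0 100;0.1 -0.16 0 0 0 0 100;0.05 -0.05 0 0 0 0 100;0 0 0 0 0 0 100;0 0 0 0 0 0 100"

```text
time_s: 19.5
eef_pos: [621.0, 40.5, 199.4]
ee_rot: [-0.0, 1.0, -0.001, -0.001]
force: [-0.8, 0.1, 0.4]
grip_width: 0.999
grip_force: 0.0
```

```bash
python3 - <<'E'
from h import *
p=cap("wrist"); i=p["pixels"].copy()
for th in np.linspace(0,6.28,60):
    for c,r,z,col in(((620,39),30,50,(0,0,255)),((486.5,-312),50,5,(255,0,0)),((552,-25),55,14,(0,255,0))):
        u=proj(p,(c[0]+r*np.cos(th),c[1]+r*np.sin(th),z))
        if abs(u[0])<2000 and abs(u[1])<2000: cv2.circle(i,(int(u[0]),int(u[1])),1,col,-1)
t=cap("top")
print(p["state"]["eef_pos"])
cv2.imwrite("pics/w6.png",np.hstack([cv2.resize(i,(480,300)),cv2.resize(t["pixels"][150:300,150:300],(300,300))]))
E
```

```text
[621.00784721  40.49641544 199.44111034]
```

View pics/w6.png

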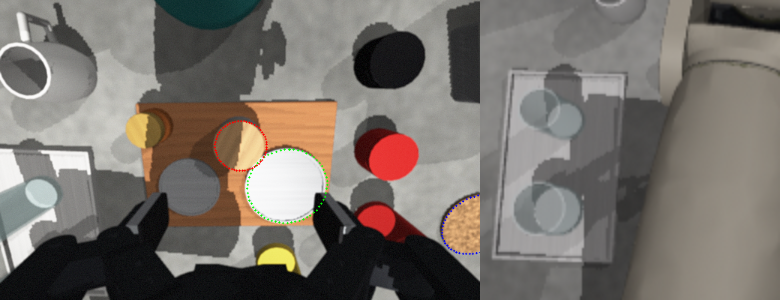

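Both glasses stand in the tray. The tin (240,145) and the coaster match their overlays. I'll descend on the tin.

Request:
drive_tool:
  commands: "-0.01 -0.01 -0.1 0 0 0 100;0 0 -0.2 0 0 0 100;0 0 -0.2 0 0 0 100;0 0 -0.2 0 0 0 100;0 0 -0.2 0 0 0 100;0 0 -0.2 0 0 0 100;0 0 -0.2 0 0 0 100;0 0 -0.15 0 0 0 100;0 0 -0.1 0 0 0 100;0 0 -0.07 0 0 0 100;0 0 -0.04 0 0 0 100;0 0 0 0 0 0 100"

```text
time_s: 20.6
eef_pos: [620.3, 39.3, 33.9]
ee_rot: [-0.0, 1.0, -0.001, -0.0]
force: [0.6, 0.3, -0.7]
grip_width: 0.999
grip_force: 0.0
```

Request:
drive_tool:
  commands: "0 0 0 0 0 0 60;0 0 0 0 0 0 60;0 0 0 0 0 0 60;0 0 0 0 0 0 60;0 0 0 0 0 0 50;0 0 0 0 0 0 50;0 0 0 0 0 0 50;0 0 0 0 0 0 50;0 0 0 0 0 0 50"
  force: 30

```text
time_s: 21.35
eef_pos: [621.1, 39.2, 35.4]
ee_rot: [-0.0, 1.0, -0.001, 0.001]
force: [-1.1, 1.0, 6.2]
grip_width: 0.692
grip_force: 32.6
```

Request:
drive_tool:
  commands: "0 0 0.05 0 0 0 50;0 0 0.12 0 0 0 50;0 0 0.2 0 0 0 50;0 0 0.25 0 0 0 50;0 0 0.25 0 0 0 50;0 0 0.2 0 0 0 50;0 0 0.15 0 0 0 50;0 0 0.08 0 0 0 50;0 0 0 0 0 0 50;-0.03 -0.08 0 0 0 0 50;-0.06 -0.16 0 0 0 0 50;-0.09 -0.24 0 0 0 0 50;-0.11 -0.29 0 0 0 0 50;-0.11 -0.29 0 0 0 0 50;-0.11 -0.29 0 0 0 0 50;-0.11 -0.29 0 0 0 0 50;-0.11 -0.29 0 0 0 0 50;-0.11 -0.29 0 0 0 0 50;-0.11 -0.29 0 0 0 0 50;-0.11 -0.29 0 0 0 0 50"

```text
time_s: 23.02
eef_pos: [512.9, -242.3, 163.0]
ee_rot: [-0.001, 1.0, -0.002, -0.001]
force: [0.5, 0.3, -1.5]
grip_width: 0.694
grip_force: 32.7
```

Request:
drive_tool:
  commands: "-0.11 -0.29 0 0 0 0 50;-0.09 -0.24 0 0 0 0 50;-0.06 -0.16 0 0 0 0 50;-0.03 -0.08 0 0 0 0 50;-0.01 -0.02 0 0 0 0 50;0 0 0 0 0 0 50;0 0 0 0 0 0 50;0 0 0 0 0 0 50"

```text
time_s: 23.68
eef_pos: [484.9, -318.8, 164.1]
ee_rot: [-0.0, 1.0, -0.001, -0.0]
force: [0.6, 0.1, -1.7]
grip_width: 0.691
grip_force: 32.7
```

```bash
python3 - <<'E'
from h import *
p=cap("wrist"); i=p["pixels"].copy()
for th in np.linspace(0,6.28,60):
    for c,r,z,col in(((486.5,-312),50,5,(255,0,0)),):
        u=proj(p,(c[0]+r*np.cos(th),c[1]+r*np.sin(th),z))
        if abs(u[0])<2000 and abs(u[1])<2000: cv2.circle(i,(int(u[0]),int(u[1])),1,col,-1)
print(p["state"]["eef_pos"])
cv2.imwrite("pics/w7.png",i)
E
```

```text
[ 484.89115502 -318.80974724  164.11683177]
```

View pics/w7.png

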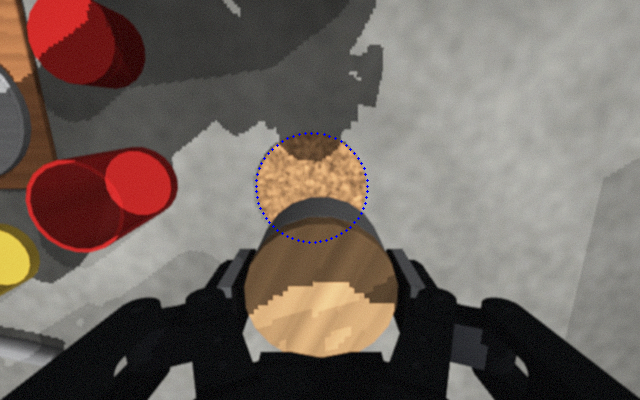

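The coaster overlay fits at (312,188). I'll shift +2 and +7 mm and lower.

Request:
drive_tool:
  commands: "0.02 0.04 -0.06 0 0 0 50;0 0.03 -0.12 0 0 0 50;0 0 -0.2 0 0 0 50;0 0 -0.2 0 0 0 50;0 0 -0.2 0 0 0 50;0 0 -0.2 0 0 0 50;0 0 -0.12 0 0 0 50;0 0 -0.06 0 0 0 50;0 0 -0.04 0 0 0 50;0 0 -0.02 0 0 0 50;0 0 -0.02 0 0 0 50;0 0 -0.02 0 0 0 50;0 0 0 0 0 0 50"

```text
time_s: 24.82
eef_pos: [486.6, -313.0, 38.5]
ee_rot: [0.0, 1.0, -0.001, 0.0]
force: [0.1, -0.5, -2.2]
grip_width: 0.69
grip_force: 32.7
```

Request:
drive_tool:
  commands: "0 0 -0.01 0 0 0 50;0 0 -0.01 0 0 0 50;0 0 -0.01 0 0 0 50;0 0 0 0 0 0 50"

```text
time_s: 25.15
eef_pos: [486.5, -312.9, 35.2]
ee_rot: [-0.0, 1.0, -0.001, -0.0]
force: [-0.2, 0.4, -1.5]
grip_width: 0.695
grip_force: 32.7
```

Request:
drive_tool:
  commands: "0 0 -0.01 0 0 0 50;0 0 -0.01 0 0 0 50;0 0 -0.01 0 0 0 50;0 0 0 0 0 0 50"

```text
time_s: 25.48
eef_pos: [486.5, -312.9, 32.5]
ee_rot: [0.0, 1.0, -0.001, -0.0]
force: [-1.0, 0.8, 1.8]
grip_width: 0.694
grip_force: 32.9
```

Contact (force up). Release and rise.

Request:
drive_tool:
  commands: "0 0 -0.005 0 0 0 50;0 0 0 0 0 0 85;0 0 0 0 0 0 100;0 0 0 0 0 0 100;0 0 0 0 0 0 100;0 0 0.05 0 0 0 100;0 0 0.1 0 0 0 100;0 0 0.2 0 0 0 100;0 0 0.25 0 0 0 100;0 0 0.3 0 0 0 100;0 0 0.3 0 0 0 100;0 0 0.3 0 0 0 100;0 0 0.3 0 0 0 100;0 0 0.2 0 0 0 100;0 0 0.1 0 0 0 100;0 0 0 0 0 0 100;0 0 0 0 0 0 100"

```text
time_s: 26.9
eef_pos: [486.3, -312.7, 241.3]
ee_rot: [-0.0, 1.0, -0.001, -0.0]
force: [-0.5, -0.5, -0.6]
grip_width: 0.997
grip_force: 0.0
```

```bash
python3 - <<'E'
from h import *
p=cap("wrist"); i=p["pixels"].copy()
for th in np.linspace(0,6.28,60):
    for c,r,z,col in(((486.5,-312),50,5,(255,0,0)),((486.5,-312),30,47,(0,255,0))):
        u=proj(p,(c[0]+r*np.cos(th),c[1]+r*np.sin(th),z))
        if abs(u[0])<2000 and abs(u[1])<2000: cv2.circle(i,(int(u[0]),int(u[1])),1,col,-1)
print(p["state"]["eef_pos"])
cv2.imwrite("pics/w8.png",i[100:400,100:540])
t=cap("top")
for k,z in dict(slim_glass=60,wide_glass=45,tea_tin=44).items(): print(k,[(round(b["confidence"],2),np.round(b["position"]).tolist(),np.round(ray(t,b["position"],z)[:2]).tolist()) for b in boxes_of(t,k)[:4]])
E
```

```text
[ 486.33314826 -312.71173373  241.25918312]
slim_glass [(0.74, [431.0, 228.0], [491.0, -278.0]), (0.6, [184.0, 202.0], [557.0, 327.0])]
wide_glass [(0.82, [323.0, 256.0], [426.0, -13.0]), (0.58, [379.0, 228.0], [494.0, -151.0])]
tea_tin [(0.84, [374.0, 184.0], [605.0, -142.0]), (0.65, [372.0, 144.0], [709.0, -140.0]), (0.54, [438.0, 230.0], [488.0, -297.0])]
```

View pics/w8.png

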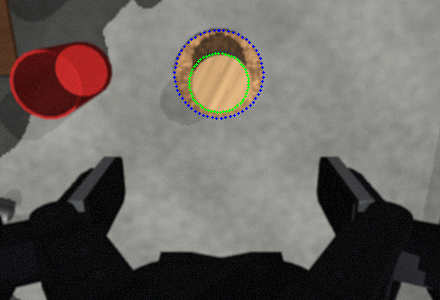

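The tin is centred on the coaster at (219,83) in the crop. Next I return for the wide glass.

Request:
drive_tool:
  commands: "0 0.1 0 0 0 0 100;-0.01 0.2 0 0 0 0 100;-0.03 0.33 -0.02 0 0 0 100;-0.03 0.33 -0.02 0 0 0 100;-0.03 0.33 -0.02 0 0 0 100;-0.03 0.33 -0.02 0 0 0 100;-0.03 0.33 -0.02 0 0 0 100;-0.03 0.33 -0.02 0 0 0 100;-0.03 0.33 -0.02 0 0 0 100;-0.03 0.33 -0.02 0 0 0 100;-0.03 0.33 -0.02 0 0 0 100;-0.03 0.33 -0.02 0 0 0 100;-0.03 0.33 -0.02 0 0 0 100;-0.03 0.33 -0.02 0 0 0 100;-0.03 0.33 -0.02 0 0 0 100;-0.03 0.33 -0.02 0 0 0 100;-0.03 0.33 -0.02 0 0 0 100;-0.03 0.33 -0.02 0 0 0 100;-0.03 0.33 -0.02 0 0 0 100;-0.03 0.3 -0.02 0 0 0 100"

```text
time_s: 28.82
eef_pos: [430.3, 310.3, 205.5]
ee_rot: [-0.0, 1.0, -0.001, -0.0]
force: [0.0, -0.8, 0.7]
grip_width: 0.999
grip_force: 0.0
```

Request:
drive_tool:
  commands: "-0.01 0.2 -0.05 0 0 0 100;0 0.1 0 0 0 0 100;0 0 0 0 0 0 100;0 0 0 0 0 0 100;0 0 0 0 0 0 100"

```text
time_s: 29.23
eef_pos: [430.7, 337.1, 201.0]
ee_rot: [0.0, 1.0, -0.002, 0.0]
force: [-0.0, 1.0, 0.3]
grip_width: 0.997
grip_force: 0.0
```

```bash
python3 - <<'E'
from h import *
p=cap("wrist"); i=p["pixels"].copy()
for th in np.linspace(0,6.28,60):
    for c,r,z,col in(((430.6,325.2),32,89,(0,0,255)),((543,319.5),25,119,(0,255,0))):
        u=proj(p,(c[0]+r*np.cos(th),c[1]+r*np.sin(th),z))
        if abs(u[0])<2000 and abs(u[1])<2000: cv2.circle(i,(int(u[0]),int(u[1])),1,col,-1)
print(p["state"]["eef_pos"])
cv2.imwrite("pics/w9.png",i)
E
```

```text
[430.7137799  337.13689306 201.01713499]
```

View pics/w9.png

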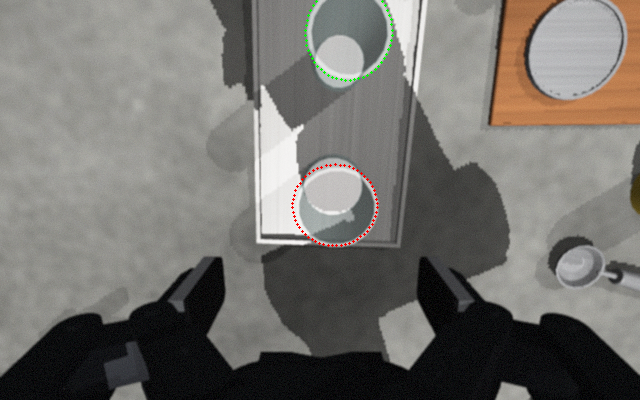

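Both glasses stand as left, and the overlays match. I'll descend with −12 mm in y.

Request:
drive_tool:
  commands: "0 -0.05 0 0 0 0 100;0 -0.07 -0.1 0 0 0 100;0 0 -0.2 0 0 0 100;0 0 -0.2 0 0 0 100;0 0 -0.2 0 0 0 100;0 0 -0.2 0 0 0 100;0 0 -0.2 0 0 0 100;0 0 -0.15 0 0 0 100;0 0 -0.1 0 0 0 100;0 0 -0.05 0 0 0 100;0 0 0 0 0 0 100"

```text
time_s: 30.2
eef_pos: [430.5, 325.5, 60.4]
ee_rot: [0.0, 1.0, -0.002, -0.0]
force: [-0.5, -0.1, -0.6]
grip_width: 0.999
grip_force: 0.0
```

Request:
drive_tool:
  commands: "0 0 0 0 0 0 65;0 0 0 0 0 0 65;0 0 0 0 0 0 65;0 0 0 0 0 0 65;0 0 0 0 0 0 55;0 0 0 0 0 0 55;0 0 0 0 0 0 55;0 0 0 0 0 0 55;0 0 0 0 0 0 55"
  force: 25

```text
time_s: 30.95
eef_pos: [431.1, 326.3, 62.0]
ee_rot: [-0.0, 1.0, -0.001, 0.001]
force: [-1.1, -1.9, 6.7]
grip_width: 0.747
grip_force: 27.6
```

Request:
drive_tool:
  commands: "0 0 0.05 0 0 0 55;0 0 0.1 0 0 0 55;0 0 0.2 0 0 0 55;0 0 0.2 0 0 0 55;0 0 0.2 0 0 0 55;0 0 0.1 0 0 0 55;0 0 0.05 0 0 0 55;0 0 0 0 0 0 55;0.02 -0.06 0 0 0 0 55;0.05 -0.14 0 0 0 0 55;0.07 -0.21 0 0 0 0 55;0.09 -0.26 0 0 0 0 55;0.1 -0.29 0 0 0 0 55;0.1 -0.29 0 0 0 0 55;0.1 -0.29 0 0 0 0 55;0.1 -0.29 0 0 0 0 55;0.1 -0.29 0 0 0 0 55;0.1 -0.29 0 0 0 0 55;0.1 -0.29 0 0 0 0 55;0.1 -0.29 0 0 0 0 55"

```text
time_s: 32.62
eef_pos: [533.2, 25.2, 149.5]
ee_rot: [-0.0, 1.0, -0.002, -0.001]
force: [0.1, -0.4, -1.4]
grip_width: 0.747
grip_force: 28.4
```

Request:
drive_tool:
  commands: "0.09 -0.25 0 0 0 0 55;0.06 -0.16 0 0 0 0 55;0.03 -0.09 0 0 0 0 55;0.01 -0.04 0 0 0 0 55;0 0 0 0 0 0 55;0 0 0 0 0 0 55;0 0 0 0 0 0 55"

```text
time_s: 33.2
eef_pos: [552.2, -25.9, 150.7]
ee_rot: [-0.0, 1.0, -0.001, -0.0]
force: [0.4, -0.4, -1.7]
grip_width: 0.753
grip_force: 28.4
```

Request:
drive_tool:
  commands: "0 0 -0.06 0 0 0 55;0 0 -0.12 0 0 0 55;0 0 -0.15 0 0 0 55;0 0 -0.15 0 0 0 55;0 0 -0.12 0 0 0 55;0 0 -0.06 0 0 0 55;0 0 -0.03 0 0 0 55;0 0 -0.02 0 0 0 55;0 0 -0.02 0 0 0 55;0 0 0 0 0 0 55"

```text
time_s: 34.03
eef_pos: [552.6, -26.8, 78.0]
ee_rot: [0.0, 1.0, -0.001, 0.0]
force: [-0.1, 0.0, -1.7]
grip_width: 0.747
grip_force: 28.4
```

Request:
drive_tool:
  commands: "0 0 -0.02 0 0 0 55;0 0 -0.01 0 0 0 55;0 0 -0.01 0 0 0 55;0 0 0 0 0 0 55"

```text
time_s: 34.37
eef_pos: [552.5, -26.9, 73.7]
ee_rot: [-0.0, 1.0, -0.001, -0.0]
force: [0.4, 0.4, -2.3]
grip_width: 0.75
grip_force: 28.4
```

Request:
drive_tool:
  commands: "0 0 -0.01 0 0 0 55;0 0 -0.01 0 0 0 55;0 0 -0.01 0 0 0 55;0 0 0 0 0 0 55"

```text
time_s: 34.7
eef_pos: [552.8, -27.0, 72.0]
ee_rot: [0.0, 1.0, -0.001, 0.0]
force: [-4.2, 0.7, 10.5]
grip_width: 0.752
grip_force: 29.2
```

Request:
drive_tool:
  commands: "0 0 0 0 0 0 85;0 0 0 0 0 0 100;0 0 0 0 0 0 100;0 0 0 0 0 0 100;0 0 0.05 0 0 0 100;0 0 0.1 0 0 0 100;0 0 0.2 0 0 0 100;0 0 0.25 0 0 0 100;0 0 0.25 0 0 0 100;0 0 0.25 0 0 0 100;0 0 0.15 0 0 0 100;0 0 0.05 0 0 0 100;0 0 0 0 0 0 100;0 0 0 0 0 0 100"

```text
time_s: 35.87
eef_pos: [552.2, -26.8, 200.2]
ee_rot: [-0.0, 1.0, -0.001, -0.0]
force: [0.4, -0.6, -0.8]
grip_width: 1.001
grip_force: 0.0
```

```bash
python3 - <<'E'
from h import *
p=cap("wrist"); i=p["pixels"].copy()
for th in np.linspace(0,6.28,60):
    for c,r,z,col in(((552,-26),32,99,(0,0,255)),((552,109),42,14,(0,255,0)),((552,-25),55,14,(0,255,0))):
        u=proj(p,(c[0]+r*np.cos(th),c[1]+r*np.sin(th),z))
        if abs(u[0])<2000 and abs(u[1])<2000: cv2.circle(i,(int(u[0]),int(u[1])),1,col,-1)
cv2.imwrite("pics/w10.png",i); print(p["state"]["eef_pos"])
E
```

```text
[552.21260547 -26.78962867 200.24556732]
```

View pics/w10.png

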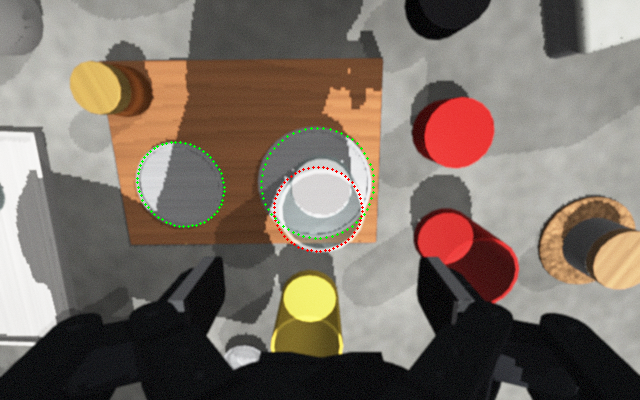

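Request:
drive_tool:
  commands: "0 0.1 0 0 0 0 100;0 0.2 0 0 0 0 100;-0.01 0.32 0 0 0 0 100;-0.01 0.32 0 0 0 0 100;-0.01 0.32 0 0 0 0 100;-0.01 0.32 0 0 0 0 100;-0.01 0.32 0 0 0 0 100;-0.01 0.32 0 0 0 0 100;-0.01 0.32 0 0 0 0 100;-0.01 0.32 0 0 0 0 100;-0.01 0.32 0 0 0 0 100;0 0.2 0 0 0 0 100;0 0.08 0 0 0 0 100;0 0 0 0 0 0 100;0 0 0 0 0 0 100;0 0 0 0 0 0 100"

```text
time_s: 37.25
eef_pos: [543.7, 317.9, 200.6]
ee_rot: [0.0, 1.0, -0.002, -0.0]
force: [-0.0, 0.4, -0.0]
grip_width: 1.004
grip_force: 0.0
```

```bash
python3 - <<'E'
from h import *
p=cap("wrist"); p["state"]=dict(eef_pos=[552.21,-26.79,200.25],ee_rot=[-0.0003,1,-.001,-.0003])
print(ray(p,(322,188),17)[:2],ray(p,(319,209),99)[:2],ray(p,(316.5,182.5),14)[:2])
a=cv2.imread("pics/w10.png")[110:270,230:400]
b=cv2.imread("pics/w4.png")[110:270,230:400]
cv2.imwrite("pics/c10.png",cv2.resize(np.hstack([a,b]),None,fx=2.3,fy=2.3,interpolation=cv2.INTER_CUBIC))
E
```

```text
[550.44270807 -29.07247419] [553.4282673  -26.52637234] [555.27666795 -23.70850529]
```

View pics/c10.png

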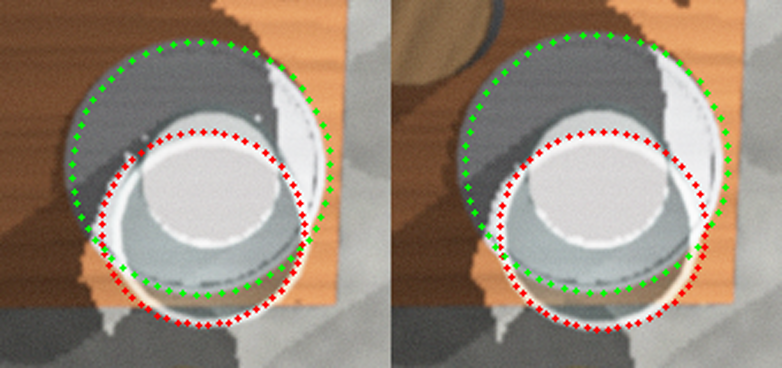

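Request:
drive_tool:
  commands: "0 0.01 -0.1 0 0 0 100;0 0 -0.2 0 0 0 100;0 0 -0.2 0 0 0 100;0 0 -0.2 0 0 0 100;0 0 -0.2 0 0 0 100;0 0 -0.15 0 0 0 100;0 0 -0.1 0 0 0 100;0 0 -0.07 0 0 0 100;0 0 -0.03 0 0 0 100;0 0 0 0 0 0 100"

```text
time_s: 38.13
eef_pos: [543.6, 319.9, 75.6]
ee_rot: [0.0, 1.0, -0.002, -0.0]
force: [0.2, -0.1, -0.1]
grip_width: 1.0
grip_force: 0.0
```

Request:
drive_tool:
  commands: "0 0 0 0 0 0 50;0 0 0 0 0 0 50;0 0 0 0 0 0 50;0 0 0 0 0 0 50;0 0 0 0 0 0 40;0 0 0 0 0 0 40;0 0 0 0 0 0 40;0 0 0 0 0 0 40;0 0 0 0 0 0 40"
  force: 25

```text
time_s: 38.88
eef_pos: [543.8, 320.2, 76.7]
ee_rot: [-0.0, 1.0, -0.001, 0.001]
force: [-1.1, -1.0, 5.1]
grip_width: 0.587
grip_force: 20.8
```

The wide glass is inside tolerance: its base is about 5 mm from the saucer centre. The slim glass is gripped, so I carry it to the small saucer.

Request:
drive_tool:
  commands: "0 0 0.05 0 0 0 40;0 0 0.1 0 0 0 40;0 0 0.2 0 0 0 40;0 0 0.2 0 0 0 40;0 0 0.15 0 0 0 40;0 0 0.1 0 0 0 40;0 0 0.05 0 0 0 40;0 0 0 0 0 0 40;0 -0.06 0 0 0 0 40;0 -0.14 0 0 0 0 40;0.01 -0.2 0 0 0 0 40;0.02 -0.25 0 0 0 0 40;0.01 -0.25 0 0 0 0 40;0.02 -0.25 0 0 0 0 40;0.01 -0.25 0 0 0 0 40;0.01 -0.25 0 0 0 0 40;0.01 -0.2 0 0 0 0 40;0 -0.15 0 0 0 0 40;0 -0.08 0 0 0 0 40;0 -0.02 0 0 0 0 40"

```text
time_s: 40.55
eef_pos: [552.2, 108.3, 160.3]
ee_rot: [0.0, 1.0, -0.002, -0.001]
force: [-0.4, -0.6, -2.3]
grip_width: 0.584
grip_force: 21.3
```

Request:
drive_tool:
  commands: "0 0 0 0 0 0 40;0 0 0 0 0 0 40;0 0 0 0 0 0 40"

```text
time_s: 40.8
eef_pos: [552.4, 110.8, 160.7]
ee_rot: [-0.0, 1.0, -0.001, -0.0]
force: [-0.3, -0.5, -1.9]
grip_width: 0.588
grip_force: 21.3
```

Request:
drive_tool:
  commands: "0 0 -0.06 0 0 0 40;0 0 -0.12 0 0 0 40;0 0 -0.15 0 0 0 40;0 0 -0.12 0 0 0 40;0 0 -0.1 0 0 0 40;0 0 -0.06 0 0 0 40;0 0 -0.03 0 0 0 40;0 0 -0.02 0 0 0 40;0 0 -0.02 0 0 0 40;0 0 0 0 0 0 40"

```text
time_s: 41.63
eef_pos: [552.6, 110.2, 92.9]
ee_rot: [0.0, 1.0, -0.001, 0.0]
force: [0.1, 0.0, -1.6]
grip_width: 0.589
grip_force: 21.3
```

Request:
drive_tool:
  commands: "0 0 -0.01 0 0 0 40;0 0 -0.01 0 0 0 40;0 0 -0.01 0 0 0 40;0 0 0 0 0 0 40"

```text
time_s: 41.97
eef_pos: [552.5, 110.1, 89.7]
ee_rot: [-0.0, 1.0, -0.001, -0.0]
force: [0.4, 0.4, -1.2]
grip_width: 0.587
grip_force: 21.3
```

Request:
drive_tool:
  commands: "0 0 -0.01 0 0 0 40;0 0 -0.01 0 0 0 40;0 0 -0.01 0 0 0 40;0 0 0 0 0 0 40"

```text
time_s: 42.3
eef_pos: [552.6, 110.1, 86.8]
ee_rot: [-0.0, 1.0, -0.001, 0.0]
force: [-0.3, 0.0, -1.9]
grip_width: 0.585
grip_force: 21.2
```

Request:
drive_tool:
  commands: "0 0 -0.01 0 0 0 40;0 0 0 0 0 0 40"

```text
time_s: 42.47
eef_pos: [552.7, 110.1, 86.7]
ee_rot: [0.0, 1.0, -0.001, 0.0]
force: [-3.2, -0.8, 6.6]
grip_width: 0.591
grip_force: 21.7
```

Request:
drive_tool:
  commands: "0 0 0 0 0 0 75;0 0 0 0 0 0 100;0 0 0 0 0 0 100;0 0 0 0 0 0 100;0 0 0.05 0 0 0 100;0 0 0.1 0 0 0 100;0 0 0.2 0 0 0 100;0 0 0.25 0 0 0 100;0 0 0.25 0 0 0 100;0 0 0.25 0 0 0 100;0 0 0.2 0 0 0 100;-0.1 0.1 0 0 0 0 100;-0.2 0.25 0 0 0 0 100;-0.2 0.25 0 0 0 0 100;-0.2 0.25 0 0 0 0 100;-0.2 0.25 0 0 0 0 100;-0.2 0.25 0 0 0 0 100;-0.2 0.25 0 0 0 0 100;-0.1 0.2 0 0 0 0 100;0 0 0 0 0 0 100"

```text
time_s: 44.13
eef_pos: [410.0, 292.9, 216.2]
ee_rot: [-0.0, 1.0, 0.0, -0.0]
force: [0.3, 0.3, 0.1]
grip_width: 0.999
grip_force: 0.0
```

```bash
python3 - <<'E'
from h import *
ts=[cap("top") for _ in range(3)]; t=ts[-1]; im=np.mean([x["pixels"] for x in ts],0).astype(np.uint8)
s=cap("scene")["pixels"]
a=cv2.resize(im[160:250,240:450],(800,343),interpolation=cv2.INTER_CUBIC)
b=cv2.resize(s[150:260,190:400],(458,240),interpolation=cv2.INTER_CUBIC)
o=np.zeros((590,800,3),np.uint8); o[:343]=a; o[348:588,:458]=b; cv2.imwrite("pics/f.png",o)
E
```

```text
(no output)
```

View pics/f.png

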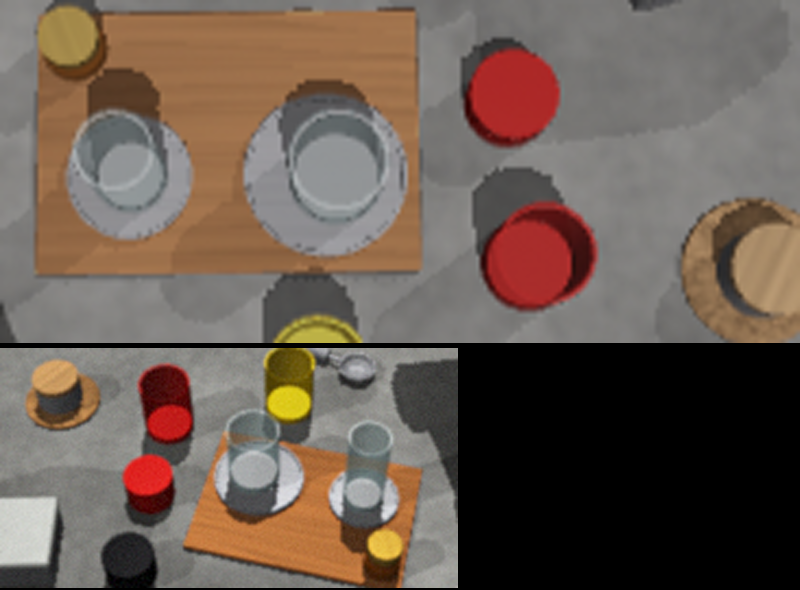

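The slim glass base (130,175) is centred on its saucer (129,176). The wide glass base (337,174) sits about 6–8 mm right of its saucer centre (325,175). That is inside 12 mm but a thin margin, so I'll shift it about 6 mm towards +y.

Request:
drive_tool:
  commands: "0.06 -0.1 0 0 0 0 100;0.1 -0.2 0 0 0 0 100;0.12 -0.28 -0.02 0 0 0 100;0.12 -0.28 -0.02 0 0 0 100;0.12 -0.28 -0.02 0 0 0 100;0.12 -0.28 -0.02 0 0 0 100;0.12 -0.28 -0.02 0 0 0 100;0.12 -0.28 -0.02 0 0 0 100;0.12 -0.28 -0.02 0 0 0 100;0.12 -0.28 0 0 0 0 100;0.12 -0.28 0 0 0 0 100;0.12 -0.25 0 0 0 0 100;0.12 -0.15 0 0 0 0 100;0.05 -0.05 0 0 0 0 100;0 0 0 0 0 0 100;0 0 0 0 0 0 100;0 0 0 0 0 0 100"

```text
time_s: 45.75
eef_pos: [565.0, -36.2, 201.8]
ee_rot: [-0.0, 1.0, -0.001, -0.0]
force: [-0.4, -0.3, 1.2]
grip_width: 0.998
grip_force: 0.0
```

Correct by (−12.5, +9), then descend to z ≈ 70.

Request:
drive_tool:
  commands: "-0.06 0.04 0 0 0 0 100;-0.06 0.05 0 0 0 0 100;0 0 -0.1 0 0 0 100;0 0 -0.2 0 0 0 100;0 0 -0.2 0 0 0 100;0 0 0 0 0 0 100;0 0 0 0 0 0 100"

```text
time_s: 46.33
eef_pos: [553.0, -27.4, 151.2]
ee_rot: [-0.0, 1.0, -0.001, -0.001]
force: [-0.5, 0.1, 0.9]
grip_width: 0.999
grip_force: 0.0
```

Request:
drive_tool:
  commands: "0 0 -0.1 0 0 0 100;0 0 -0.2 0 0 0 100;0 0 -0.2 0 0 0 100;0 0 -0.15 0 0 0 100;0 0 -0.1 0 0 0 100;0 0 -0.05 0 0 0 100;0 0 0 0 0 0 100;0 0 0 0 0 0 65;0 0 0 0 0 0 65;0 0 0 0 0 0 65;0 0 0 0 0 0 65;0 0 0 0 0 0 55;0 0 0 0 0 0 55;0 0 0 0 0 0 55;0 0 0 0 0 0 55;0 0 0 0 0 0 55"
  force: 25

```text
time_s: 47.67
eef_pos: [554.2, -28.0, 73.0]
ee_rot: [0.0, 1.0, -0.001, 0.001]
force: [-1.5, 0.6, 6.4]
grip_width: 0.754
grip_force: 27.6
```

Request:
drive_tool:
  commands: "0 0 0.05 0 0 0 55;0 0 0.05 0 0 0 55;0 0 0 0 0 0 55;0 0.03 0 0 0 0 55;0 0.03 0 0 0 0 55;0 0 0 0 0 0 55;0 0 0 0 0 0 55;0 0 -0.02 0 0 0 55;0 0 -0.02 0 0 0 55;0 0 -0.02 0 0 0 55;0 0 0 0 0 0 55"

```text
time_s: 48.58
eef_pos: [553.2, -21.9, 75.2]
ee_rot: [-0.0, 1.0, -0.001, -0.001]
force: [0.2, 0.5, -1.6]
grip_width: 0.746
grip_force: 28.2
```

Request:
drive_tool:
  commands: "0 0 -0.01 0 0 0 55;0 0 -0.01 0 0 0 55;0 0 0 0 0 0 55"

```text
time_s: 48.83
eef_pos: [553.5, -21.9, 73.6]
ee_rot: [-0.0, 1.0, -0.001, -0.0]
force: [-0.3, -0.7, -2.1]
grip_width: 0.751
grip_force: 28.2
```

Request:
drive_tool:
  commands: "0 0 -0.01 0 0 0 55;0 0 0 0 0 0 55"

```text
time_s: 49.0
eef_pos: [553.7, -21.9, 73.1]
ee_rot: [0.0, 1.0, -0.001, 0.0]
force: [-1.1, 0.1, 1.3]
grip_width: 0.755
grip_force: 28.3
```

Request:
drive_tool:
  commands: "0 0 -0.005 0 0 0 55;0 0 0 0 0 0 55;0 0 0 0 0 0 85;0 0 0 0 0 0 100;0 0 0 0 0 0 100;0 0 0 0 0 0 100;0 0 0.05 0 0 0 100;0 0 0.1 0 0 0 100;0 0 0.2 0 0 0 100;0 0 0.25 0 0 0 100;0 0 0.25 0 0 0 100;0 0 0.25 0 0 0 100;0 0 0.15 0 0 0 100;0 0 0.05 0 0 0 100;0 0 0 0 0 0 100;0 0 0 0 0 0 100"

```text
time_s: 50.33
eef_pos: [553.2, -21.8, 201.8]
ee_rot: [-0.0, 1.0, -0.001, -0.0]
force: [-0.2, 1.0, -0.5]
grip_width: 1.004
grip_force: 0.0
```

```bash
python3 - <<'E'
from h import *
p=cap("wrist"); a=cv2.imread("pics/w10.png"); g=cv2.cvtColor(p["pixels"],cv2.COLOR_BGR2GRAY)
print(p["state"]["eef_pos"],p["state"]["grip_width"])
# bright inner base disc vs saucer centre, via Hough at known radii (pixels)
for n,r0,r1,u in (("base",26,36,(552,-22,17)),("rim",40,47,(552,-22,99)),("saucer",53,61,(552,-24,14)),("ssaucer",40,47,(552,109,14))):
    q=proj(p,u); x,y=int(q[0]),int(q[1]); w=80; x0,y0=max(0,x-w),max(0,y-w); c=cv2.resize(g[y0:y+w,x0:x+w],None,fx=2,fy=2)
    h=cv2.HoughCircles(c,cv2.HOUGH_GRADIENT,1,8,param1=60,param2=15,minRadius=2*r0,maxRadius=2*r1)
    if h is not None:
        for k in h[0][:3]:
            uv=(k[0]/2+x0,k[1]/2+y0); print(n,np.round(uv,1),round(float(k[2]/2),1),np.round(ray(p,uv,u[2])[:2],1))
E
```

```text
[553.22681823 -21.81660269 201.75987109] 1.0042167836907554
base [320.2 189.8] 30.0 [549.3 -22.5]
base [318.8 204.2] 34.0 [534.6 -20.9]
base [324.2 203.8] 34.0 [535.1 -26.4]
rim [318.2 211.8] 40.7 [551.9 -21. ]
rim [322.8 211.2] 40.7 [552.2 -24.3]
rim [322.2 206.8] 46.7 [555.7 -24. ]
saucer [318.2 183.2] 54.7 [555.2 -20.5]
saucer [321.2 179.8] 54.7 [558.7 -23.5]
saucer [321.2 186.2] 59.0 [552.2 -23.4]
ssaucer [182.2 189.2] 45.0 [549.5 113.9]
ssaucer [181.2 183.8] 41.2 [555.  114.2]
ssaucer [186.8 188.2] 41.2 [550.5 109.3]
```

The wide glass base is now at about y −22 against a saucer at about −22, with x within a few mm. The arm is clear, so I'm handing in.

```bash
python3 -c "
from rig import *
print(finish_job())"
```

```text
the job is handed in; nothing more can be done
None
```

The job is handed in, but `finish_job` returned no verdict. By my own camera checks, the tin is centred on the coaster, each glass stands upright near the middle of its own saucer, and the arm is clear. It took about 50 s of the 139 s allowed.

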